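# Feed a row of four blanks with the magazine feeder's sprung lever

## Robot

A 7-joint arm with a two-finger parallel gripper is mounted at the origin on a cart in front of the work surface, level with it; the furniture and walls round the work are solid. World frame = base frame: x ahead of the robot, y to its left, z up, the work surface at z = 0. Lengths are in m, angles in rad, forces in N, time in s.
With the tool pointing down it reaches from about 0.4 to 0.9 m from the base axis. Payload 5.5 kg.
Tool frame: the origin (TCP) lies midway between the tips of the shut fingers; the grasp point (between the pads) lies 19 mm behind it; z points along the fingers, y is the direction in which the jaws open and shut (so a half turn about z gives the same grasp; the last joint's range is limited). The gripper opens to 92 mm and grips with 3 to 60 N. Pads are 19 mm wide; open, the fingers measure 130 mm over their backs; the gripper's body (75 mm by 190 mm) begins 47 mm behind the grasp point.
Start: joints at [-1.041, 0.501, -0.427, 1.55, 0.221, 1.138, -0.21], TCP at [0.171, 0.627, 0.227] pointing down, gripper open.
Joint ranges: [-2.88, 2.88], [-0.31, 2.03], [-1.54, 1.56], [0.2, 2.42], [-1.41, 4.55], [0.19, 2.02], [-2.57, 2.57]. Speed limits (rad/s): [2.57, 2.57, 3.14, 3.14, 3.14, 3.14, 3.14].

## Interface

Orientations are given as a rotation vector (axis times angle).
In Python, from workcell import * gives the robot as it stands.
- The arm moves only by the tool arm_command, never from a script. Its argument "motion" is one flat list of numbers, 7 for each row, row after row: the turn, a rotation vector about the tool's x, y, z in rad, then the shift along the tool's x, y, z in cm, then the gripper's target within -1 to 1 (fully open at 1, half-way at 0, shut at -1). In form: [rx, ry, rz, x, y, z, fingers, rx, ry, rz, x, y, z, fingers, ...]. A call has 1 to 10 rows; each row is the pose to reach, as a shift and turn from the pose commanded when the call began, along the tool's axes at that moment; what a row does not reach only later rows make up. A row lasts 1/10 s, in which the tool goes at most 50 mm and 8.59 degrees, less where a joint would pass 70% of its speed; a pose out of reach is approached as far as the arm can. A call with a gripper value outside its range is refused whole. The fingers move at their own pace and stop on an object; "force" is the grip in N (left out, the last holds). Time passes only in rows, so rows that repeat a pose let the fingers close. It gives the time, the measured TCP pose, the force and the opening at its end, in the units of the state.
- read_state(): the state, without advancing time (a new reading comes with each control period).
- camera(name): name is "scene" or "top" or "wrist"; returns a dict with "img" (384x512x3 uint8, red, green, blue), "K" (3x3 intrinsics, pixels), "origin" and "attitude" of the camera in the world. Camera axes: x right, y down, z forward; pixel columns grow to the right and rows downward; lengths in m; the calibration is good to about 2 mm. A picture is of the moment at which its call begins. There is no depth.
- close_job(): hands the job in, once; it reports no verdict.
The state is a dict: "t": time; "qpos": joint angles; "joint_vel": joint speeds; "tau": joint torques, N m; "tcp_pos": TCP position; "tool_rot": TCP orientation; "ft_force": force on the tool from outside, world axes, zero at the start; "ft_torque": the same for the moment, N m; "grip_width": opening from 0.0 (shut) to 1.0 (fully open).
Only numpy, scipy, OpenCV 4.12 (cv2) and the standard library are available. Lean on these libraries where they do the work, as an engineer would, in place of code of your own. Each camera call takes 0.05 s, during which the arm holds its last target. There are 200 camera calls.

## Task

Make up a tight row of four wooden blanks on the feeder's deck. First, so that the feed cannot jam, straighten the two loose blanks side by side, ends flush against the fence and pushed home to the end stop; then feed two more behind them with two strokes of the sprung hand lever, swinging it fully to its stop and letting it return fully home each time. The last blank stays in the magazine, and the screwdriver, wax tin and tape measure lying round the feeder stay where they are.

Things in the scene. Friction and masses are not known exactly. Their poses are not given: they have to be found in the camera images.
- feeder: Shop-made magazine feeder, fixed on the bench. Origin: underside of its plywood base below the magazine's centre; x away from the operator, y to the left, z up (mm in this frame). Base top (deck): z = 18. Row place: right of the magazine. In the full row the blanks' centres are at x about 0, y about -189, -144, -99, -53. Deck reaches the near side to x = -125, the base the left to y = 130.
- row_corner (a point): Inner corner, at deck height, where the row's fence and end stop meet: feeder frame x = +46, y = -212, z = 18. The fence is a 12 mm high wooden strip along the far side (face at x = +46, running along y up to the magazine); the end stop a 16 mm high strip at the right (face at y = -212, x -48 to +60). From here to the slide's front at full stroke (y = -28) is room for four blanks plus 4 mm.
- magazine (a point): Centre of the magazine's floor (feeder x = 0, y = 0, z = 18). The magazine is four upright aluminium angles (outside x -50 to 50, y -27.5 to 27.5, tops at z = 74) round a stack of three flat blanks, length along x, which stands out to z = 84. A slide from the left pushes the bottom blank out to the right (-y); the next drops when the slide is fully back.
- feed_lever (a joint): Angle of the feeder's sprung hand lever about its upright pivot: 0 = home (handle to the left), 0.92 = at its stop, where the slide has pushed a blank fully out; grows counter-clockwise seen from above. A spring returns it (about 2.5 N at the handle at home, 6 N at the stop).
- lever_grip (a point): Middle of the lever's upright dark wooden handle, 24 mm thick, 60 mm tall (feeder z 54 to 114, this point 85.5), 118 mm from the pivot. At home at about x = -34, y = +140 in the feeder frame, at the stop about x = -69, y = +41. The grey lever bar below it is 24 mm wide, its top at z = 48.
- lever_pivot (a point): On the lever's upright pivot axis, at x = +48, y = +55 in the feeder frame; a nut stands to z = 60 mm.
- blank_a: Plain wooden blank 90 x 45 x 22 mm lying loose and askew on the deck. Origin: centre of its underside; x along its 90 mm length, z up.
- blank_b: The other loose blank on the deck, the same size and axes.
- blank_c: Bottom blank of the stack in the magazine (fed first), the same size and axes.
- blank_d: Middle blank of the stack in the magazine (fed second), the same size and axes.
- blank_e: Top blank of the stack in the magazine (it stays in the magazine and drops to its floor), the same size and axes.
- driver: Bystander: screwdriver, 177 mm long, lying on the bench behind the feeder. Origin: at the middle of its length, on the bench.
- tin: Bystander: round wax tin, 77 mm across and 39 mm high, behind the feeder. Origin: centre of its underside.
- tape: Bystander: tape measure 73 x 38 x 66 mm standing to the right of the feeder. Origin: centre of its underside.

How it is judged:
On the way, in this order (a step that is already met when the one before it is completed fails the run):
1. before the lever is used, both loose blanks lie side by side against the end stop, ends against the fence (x of each of blank_a, blank_b in the frame of feeder above -0.003 m and y of each of blank_a, blank_b in the frame of feeder below -0.137 m and z of each of blank_a, blank_b in the frame of feeder below 0.021 m and angle between the x axis of each of blank_a, blank_b and the x axis of feeder, either way round below 0.06 rad and value of joint feed_lever below 0.05 rad and y of blank_c in the frame of feeder above -0.01 m), for 0.2 s.
2. the lever is swung fully to its stop and feeds the bottom blank out of the magazine (value of joint feed_lever above 0.88 rad and y of blank_c in the frame of feeder below -0.047 m), for 0.05 s.
3. the lever is let back fully home and the next blank drops to the magazine's floor (value of joint feed_lever below 0.05 rad and z of blank_d in the frame of feeder below 0.021 m), for 0.1 s.
4. the lever is swung fully to its stop again and feeds the second blank out (value of joint feed_lever above 0.88 rad and y of blank_d in the frame of feeder below -0.047 m), for 0.05 s.
At the end, for the whole second after the job is handed in: Blanks a to d lie flat and at rest in one row on the deck, centres between y = -192 and -47 mm in the feeder frame (at most 7 mm of gaps in all), each within 4 mm of the fence and 0.06 rad of square; blank e is on the magazine's floor, within 5 mm of its centre; lever home (below 0.05 rad) (all of step 3 and x of blank_a in the frame of feeder between -0.003 and 0.004 m and y of blank_a in the frame of feeder between -0.192 and -0.047 m and z of each of blank_a, blank_b, blank_c, blank_e in the frame of feeder below 0.021 m and angle between the x axis of each of blank_a, blank_b, blank_c, blank_d and the x axis of feeder, either way round below 0.06 rad and angle between each of blank_a, blank_b, blank_c, blank_d's own z axis and vertical below 0.05 rad and linear speed of each of blank_a, blank_b, blank_c, blank_d, blank_e below 0.01 m/s and x of blank_b in the frame of feeder between -0.003 and 0.004 m and y of blank_b in the frame of feeder between -0.192 and -0.047 m and x of blank_c in the frame of feeder between -0.003 and 0.004 m and y of blank_c in the frame of feeder between -0.192 and -0.047 m and x of blank_d in the frame of feeder between -0.003 and 0.004 m and y of blank_d in the frame of feeder between -0.192 and -0.047 m and y of blank_e in the frame of feeder between -0.005 and 0.005 m); the robot touches nothing.
It fails at once if the screwdriver is pushed more than 30 mm from its place (distance of driver from where it was at the start of the episode above 0.03 m).
It fails at once if the wax tin is pushed more than 30 mm from its place (distance of tin from where it was at the start of the episode above 0.03 m).
It fails at once if the tape measure is pushed more than 30 mm from its place (distance of tape from where it was at the start of the episode above 0.03 m).
It also fails if it takes over 72 s, if anything falls off the work surface, if the arm or the gripper's body presses on something with over 40 N, if the wrist force passes 120 N, or if a joint passes its speed limit or range.

## Working session

There is one attempt and no reset: what is moved stays moved. The work goes in short steps, Python scripts to look and compute and a tool call to move; the robot and the scene stay as the last step left them, time stands still between calls to the robot, and variables do not carry over. Pictures are saved under pics/ and viewed, about 8 in all and at most 12, crops included, and the job is handed in when it is done.

Besides the shell and the picture viewer there is one more tool, called after "Emit:" as a command line: name --argument value ..., lists and objects as JSON in quotes. arm_command: Moves the arm, as the interface text tells. Its arguments: {"type":"object","properties":{"motion":{"type":"array"},"force":{"type":"number"}},"required":["motion"]}

```bash
mkdir -p pics; ls; python3 - <<'E'
from workcell import *
import cv2,numpy as np
s=read_state(); print({k:np.round(v,3) for k,v in s.items()})
for n in("top","scene"):
    c=camera(n); print(n,c["K"],c["origin"],c["attitude"])
    cv2.imwrite(f"pics/{n}0.png",cv2.resize(c["img"][...,::-1],(800,600),interpolation=cv2.INTER_CUBIC)); np.savez(f"pics/{n}0.npz",**c)
E
```

```text
pics
{'t': np.float64(0.0), 'qpos': array([-1.041,  0.502, -0.427,  1.551,  0.221,  1.138, -0.21 ]), 'joint_vel': array([-0.001,  0.001,  0.001,  0.   , -0.002,  0.001,  0.001]), 'tau': array([ 0.0000e+00, -5.6661e+01, -5.8160e+00, -2.7912e+01, -6.9000e-02,
        3.1000e-02,  0.0000e+00]), 'tcp_pos': array([0.171, 0.626, 0.226]), 'tool_rot': array([-4.180e-01, -3.113e+00,  3.000e-03]), 'ft_force': array([-0.061, -0.068,  0.058]), 'ft_torque': array([ 0.022, -0.054,  0.002]), 'grip_width': np.float64(1.001)}
top [[462.98760614   0.         254.86276249]
 [  0.         462.98760614 190.47803667]
 [  0.           0.           1.        ]] [ 0.37182838 -0.24500687  1.3154121 ] [-2.16154608  2.12768313 -0.13515411]
scene [[386.75870554   0.         255.82084401]
 [  0.         386.75870554 195.16633939]
 [  0.           0.           1.        ]] [ 0.04558049 -0.76459648  0.54691786] [-2.04801714  0.76155815 -0.42893574]
```

View pics/top0.png

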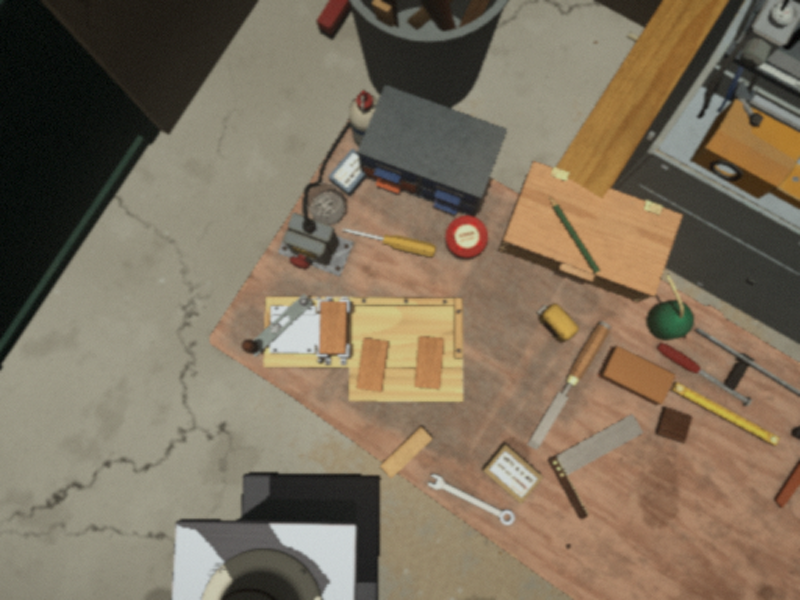

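View pics/scene0.png

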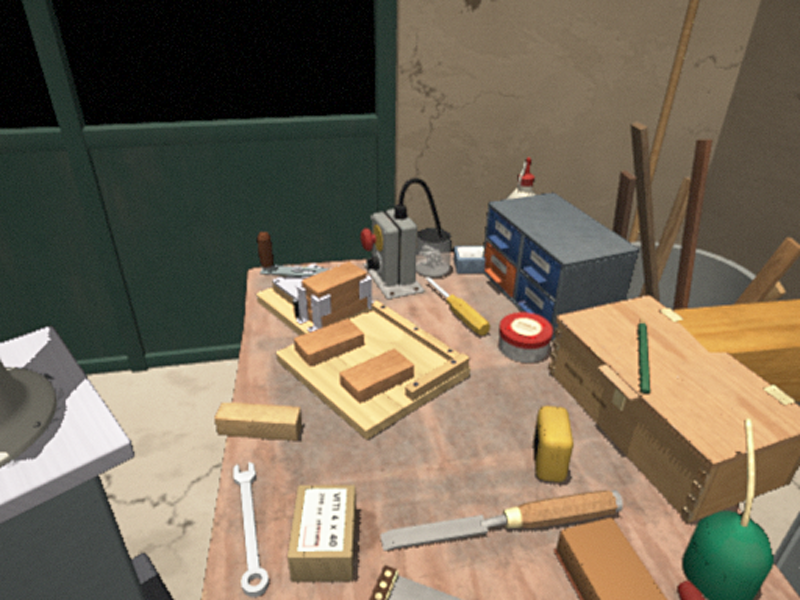

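The top view shows the feeder roughly aligned with the image: base left edge near col 265, deck near edge at row 402 and right edge at col 463 (in 800x600 pixels). The loose blanks are at about (373,364) and (429,362), the stack is at (333,328), and the lever handle at (250,346). In the scene view the tin is right behind the end stop and the driver is behind the feeder.

```bash
cat > h.py <<'E'
import numpy as np,cv2
from scipy.spatial.transform import Rotation as R
def ray(c,uv,z):
    uv=np.atleast_2d(uv).astype(float); K=c["K"]; M=R.from_rotvec(c["attitude"]).as_matrix()
    d=np.c_[(uv-[K[0,2],K[1,2]])/[K[0,0],K[1,1]],np.ones(len(uv))]@M.T
    return c["origin"]+d*((z-c["origin"][2])/d[:,2])[:,None]
def proj(c,P):
    M=R.from_rotvec(c["attitude"]).as_matrix(); p=(np.atleast_2d(P)-c["origin"])@M; p=p@c["K"].T; return p[:,:2]/p[:,2:]
def masks(img):
    hsv=cv2.cvtColor(img,cv2.COLOR_RGB2HSV); return hsv
E
python3 - <<'E'
from h import *
c=dict(np.load("pics/top0.npz"))
hsv=masks(c["img"])
for n,p in dict(deck=(370,320),deckn=(400,390),blank=(373,364),blankb=(429,362),stack=(333,328),bench=(500,350),handle=(250,346),bar=(285,322),stop=(459,330)).items():
    u,v=[int(a/1.5625) for a in p]; print(n,hsv[v,u],c["img"][v,u], np.round(ray(c,(u,v),.018)[0],3))
s=[int(a/1.5625) for a in (235,270,490,425)]
cv2.imwrite("pics/crop0.png",cv2.resize(c["img"][s[1]:s[3],s[0]:s[2],::-1],None,fx=4.8,fy=4.8,interpolation=cv2.INTER_NEAREST)); print(s)
print(np.round(R.from_rotvec(c["attitude"]).as_matrix(),3))
E
```

```text
deck [ 21 103 205] [205 181 122] [ 0.512 -0.176  0.018]
deckn [ 22  99 208] [208 187 127] [ 0.387 -0.234  0.018]
blank [ 14 137 177] [177 127  82] [ 0.433 -0.183  0.018]
blankb [ 14 139 178] [178 126  81] [ 0.438 -0.284  0.018]
stack [ 14 135 177] [177 127  83] [ 0.497 -0.111  0.018]
bench [ 15  78 140] [140 119  97] [ 0.459 -0.412  0.018]
handle [ 12 138  70] [70 47 32] [0.461 0.037 0.018]
bar [ 81   9 204] [197 204 202] [ 0.504 -0.023  0.018]
stop [ 17 119 200] [200 161 107] [ 0.495 -0.336  0.018]
[150, 172, 313, 272]
[[ 0.017 -0.99   0.137]
 [-1.    -0.015  0.013]
 [-0.011 -0.137 -0.99 ]]
```

View pics/crop0.png

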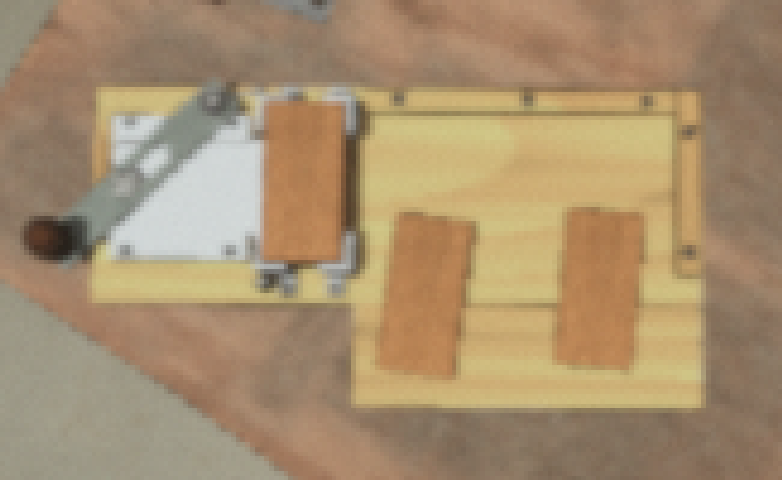

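The crop shows the deck corners at (704,407) and (352,407), the left base corners at (91,302) and (96,87), the fence face at row ~114 and the stop face at col ~676. The blanks' outlines are clean enough to mask by colour.

```bash
cat >> h.py <<'E'
def blanks(c,z=.040,lo=(9,115,90),hi=(17,175,235),amin=350):
    m=cv2.inRange(masks(c["img"]),lo,hi); m=cv2.morphologyEx(m,cv2.MORPH_OPEN,np.ones((3,3)))
    out=[]
    for k in cv2.findContours(m,cv2.RETR_EXTERNAL,cv2.CHAIN_APPROX_NONE)[0]:
        if cv2.contourArea(k)>amin: out.append((cv2.contourArea(k),cv2.minAreaRect(k)))
    return out
E
python3 - <<'E'
from h import *
c=dict(np.load("pics/top0.npz"))
n=lambda p:np.array(p)/4.8+[150,172]-0.5
for nm,p,z in [("nearR",(704,407),.018),("nearL",(352,407),.018),("baseLn",(91,302),.018),("baseLf",(96,87),.018),("fenceTop L",(362,114),.030),("fenceTop R",(674,114),.030),("stop far",(676,115),.034),("stop near",(676,275),.034),("fence far R",(700,91),.03),
 ("handle top",(47,238),.114),("nut",(215,95),.06)]:
    print(nm,np.round(ray(c,n(p),z)[0]*1000,1))
for a,r in blanks(c):
    if 120<r[0][0]<330 and 150<r[0][1]<290:
        for z in (.04,.084):
            P=ray(c,cv2.boxPoints(r),z)*1000
            e=[P[1]-P[0],P[2]-P[1]]; l=[np.linalg.norm(x) for x in e]; d=e[int(np.argmax(l))]
            print(a,z,np.round(P.mean(0),1),np.round(l,1),"ang deg",round(np.degrees(np.arctan2(d[1],d[0]))%180,1))
E
```

```text
nearR [ 368.9 -345.8   18. ]
nearL [ 365.5 -142.4   18. ]
baseLn [423.6  11.4  18. ]
baseLf [550.1  13.8  18. ]
fenceTop L [ 534.9 -144.8   30. ]
fenceTop R [ 537.7 -326.7   30. ]
stop far [ 536.6 -327.6   34. ]
stop near [ 443.8 -328.1   34. ]
fence far R [ 551.4 -341.7   30. ]
handle top [453.9  17.8 114. ]
nut [540.8 -62.8  60. ]
508.0 0.04 [ 429.7 -184.6   40. ] [90.9 47.7] ang deg 171.3
508.0 0.084 [ 427.7 -186.7   84. ] [87.8 46.1] ang deg 171.3
490.0 0.04 [ 435.8 -283.9   40. ] [89.1 45.9] ang deg 175.6
490.0 0.084 [ 433.6 -282.5   84. ] [86.  44.3] ang deg 175.6
469.0 0.04 [ 493.6 -114.6   40. ] [92.2 44.2] ang deg 179.7
469.0 0.084 [ 489.4 -119.1   84. ] [89.  42.7] ang deg 179.7
```

```bash
cat >> h.py <<'E'
O=np.array([.4895,-.1175]); YAW=.015
def F(x,y):  # feeder mm -> world m
    c,s=np.cos(YAW),np.sin(YAW); return O+np.array([[c,-s],[s,c]])@[x/1000,y/1000]
def toF(p):
    c,s=np.cos(YAW),np.sin(YAW); return np.array([[c,s],[-s,c]])@(np.array(p[:2])-O)*1000
def row(s,xy,z,jaw):  # jaw: feeder-frame angle (deg) of tool y; tool z down. prints [rx ry rz x y z(cm)]
    M=R.from_rotvec(s["tool_rot"]); a=np.radians(jaw)+YAW
    best=None
    for k in (0,np.pi):
        y=np.array([np.cos(a+k),np.sin(a+k),0]); zz=np.array([0,0,-1.]); T=R.from_matrix(np.c_[np.cross(y,zz),y,zz])
        r=(M.inv()*T).as_rotvec()
        if best is None or np.linalg.norm(r)<np.linalg.norm(best): best=r
    d=M.inv().apply(np.r_[xy,z]-s["tcp_pos"])*100
    return np.round(np.r_[best,d],3)
def st(s):
    y=R.from_rotvec(s["tool_rot"]).as_matrix()
    print("t%.2f"%s["t"],"F",np.round(toF(s["tcp_pos"]),1),"z%.1f"%(s["tcp_pos"][2]*1000),"jaw%.1f"%(np.degrees(np.arctan2(y[1,1],y[0,1])-YAW)%180),"tilt%.3f"%np.hypot(y[0,2],y[1,2]),"f",np.round(s["ft_force"],1),"w%.3f"%s["grip_width"],"q7 %.2f"%s["qpos"][6])
E
python3 - <<'E'
from workcell import *
from h import *
s=read_state(); st(s)
print(row(s,(.40,.25),.24,90)); print(row(s,F(-56,-166),.15,84.7)); print(row(s,F(-56,-166),.028,84.7))
E
```

```text
t0.10 F [-307.   748.6] z225.8 jaw73.9 tilt0.002 f [-0.4  0.4 -0.4] w1.004 q7 -0.21
[-2.0000e-03 -0.0000e+00 -2.8200e-01 -3.1987e+01 -3.0280e+01 -1.3710e+00]
[-2.0000e-03 -0.0000e+00 -1.8900e-01 -4.9545e+01 -8.0857e+01  7.7150e+00]
[-2.0000e-03 -0.0000e+00 -1.8900e-01 -4.9546e+01 -8.0836e+01  1.9915e+01]
```

Emit:
arm_command --motion '[0,0,-0.19,-32,-30,-1.4,0.4,0,0,-0.19,-32,-30,-1.4,0.4,0,0,-0.19,-32,-30,-1.4,0.4,0,0,-0.19,-32,-30,-1.4,0.4,0,0,-0.19,-32,-30,-1.4,0.4,0,0,-0.19,-32,-30,-1.4,0.4,0,0,-0.19,-32,-30,-1.4,0.4,0,0,-0.19,-49,-81,7,0.4,0,0,-0.19,-49,-81,7,0.4,0,0,-0.19,-49,-81,7,0.4]' --force 15

```text
t: 1.1
tcp_pos: [0.3726, 0.1792, 0.218]
tool_rot: [0.121, 3.139, 0.0]
ft_force: [1.0, 0.2, -0.6]
grip_width: 0.7
```

```bash
python3 - <<'E'
from workcell import *
from h import *
s=read_state(); st(s)
print(row(s,F(-56,-166),.12,84.7)); print(row(s,F(-56,-166),.028,84.7))
E
```

```text
t1.10 F [-112.4  298.4] z218.0 jaw84.7 tilt0.000 f [ 1.   0.2 -0.6] w0.700 q7 0.96
[ 0.0000e+00  0.0000e+00  1.0000e-03 -9.8850e+00 -4.5729e+01  9.7950e+00]
[ 0.0000e+00  0.0000e+00  1.0000e-03 -9.8850e+00 -4.5729e+01  1.8995e+01]
```

Emit:
arm_command --motion '[0,0,0,-9.9,-45.7,9.8,0.4,0,0,0,-9.9,-45.7,9.8,0.4,0,0,0,-9.9,-45.7,9.8,0.4,0,0,0,-9.9,-45.7,9.8,0.4,0,0,0,-9.9,-45.7,9.8,0.4,0,0,0,-9.9,-45.7,9.8,0.4,0,0,0,-9.9,-45.7,9.8,0.4,0,0,0,-9.9,-45.7,9.8,0.4,0,0,0,-9.9,-45.7,9.8,0.4,0,0,0,-9.9,-45.7,9.8,0.4]'

```text
t: 2.1
tcp_pos: [0.4355, -0.2863, 0.1194]
tool_rot: [-0.127, -3.138, 0.002]
ft_force: [-0.3, 0.2, -0.4]
grip_width: 0.702
```

```bash
python3 - <<'E'
from workcell import *
from h import *
s=read_state(); st(s)
c=camera("wrist"); cv2.imwrite("pics/w1.png",c["img"][...,::-1]); np.savez("pics/w1.npz",**c)
print(row(s,F(-56,-166),.028,84.7))
for a,r in blanks(c,amin=1500):
    P=ray(c,cv2.boxPoints(r),.04); e=[P[1]-P[0],P[2]-P[1]]; l=[np.linalg.norm(x)*1000 for x in e]; d=e[int(np.argmax(l))]
    print(a,np.round(toF(P.mean(0)),1),np.round(l,1),round(np.degrees(np.arctan2(d[1],d[0])-YAW)%180,1))
E
```

```text
t2.10 F [ -56.5 -168. ] z119.4 jaw84.5 tilt0.002 f [-0.3  0.2 -0.4] w0.702 q7 2.08
[-2.00e-03 -1.00e-03 -3.00e-03 -3.50e-02  2.15e-01  9.14e+00]
2465.5 [-51.9 -67.4] [72.8 43.9] 173.3
21363.5 [ -55.1 -154.5] [124.3 144.8] 5.1
```

View pics/w1.png

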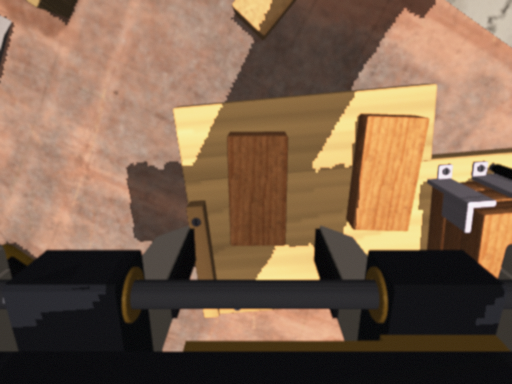

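Wrist view: blank b (cols 228–287) sits centred between the fingertips, and blank a is at cols 350–428 next to the magazine. I'll grip b 15 mm nearer the operator, so the right finger clears the end stop.

```bash
python3 - <<'E'
from workcell import *
from h import *
s=read_state(); st(s)
print(row(s,F(-72,-164),.10,84.7));print(row(s,F(-72,-164),.028,84.7)); print(R.from_rotvec(s["tool_rot"]).as_matrix().round(3))
E
```

```text
t2.15 F [ -56.7 -171.6] z119.1 jaw84.4 tilt0.004 f [ 1.3 -3.8  0.5] w0.700 q7 2.09
[-0.004 -0.    -0.006  1.599  0.61   1.906]
[-4.000e-03 -0.000e+00 -6.000e-03  1.597e+00  6.390e-01  9.106e+00]
[[-0.997  0.083 -0.001]
 [ 0.083  0.997 -0.004]
 [ 0.    -0.004 -1.   ]]
```

Emit:
arm_command --motion '[0,0,0,0,0,0,0.2,0,0,0,0,0,0,0.2,0,0,0,0,0,0,0.2]'

```text
t: 2.45
tcp_pos: [0.4366, -0.2801, 0.1203]
tool_rot: [-0.117, -3.139, -0.002]
ft_force: [0.3, 0.9, -0.1]
grip_width: 0.603
```

```bash
python3 - <<'E'
from workcell import *
from h import *
s=read_state(); st(s)
print(row(s,F(-72,-164),.028,84.7))
E
```

```text
t2.45 F [ -55.4 -161.8] z120.3 jaw84.9 tilt0.001 f [ 0.3  0.9 -0.1] w0.603 q7 2.08
[ 1.000e-03 -0.000e+00  3.000e-03  1.635e+00 -3.760e-01  9.231e+00]
```

Emit:
arm_command --motion '[0,0,0,0.5,0,1,0.2,0,0,0,1,0,2,0.2,0,0,0,1.5,0,4,0.2,0,0,0,1.6,0.05,5.5,0.2,0,0,0,1.6,0.05,6.5,0.2,0,0,0,1.6,0.05,6.5,0.2,0,0,0,1.6,0.05,6.5,0.2]'

```text
t: 3.15
tcp_pos: [0.4205, -0.28, 0.0552]
tool_rot: [-0.12, -3.139, -0.0]
ft_force: [-0.4, 0.4, 0.3]
grip_width: 0.6
```

```bash
python3 - <<'E'
from workcell import *
from h import *
s=read_state(); st(s)
print(row(s,F(-72,-164),.028,84.7))
E
```

```text
t3.15 F [ -71.5 -161.5] z55.2 jaw84.8 tilt0.000 f [-0.4  0.4  0.3] w0.600 q7 2.11
[ 0.000e+00 -0.000e+00  1.000e-03  2.800e-02 -2.580e-01  2.719e+00]
```

Emit:
arm_command --motion '[0,0,0,0,-0.2,1,0.2,0,0,0,0,-0.25,2,0.2,0,0,0,0,-0.25,2.7,0.2,0,0,0,0,-0.25,2.7,0.2,0,0,0,0,-0.25,2.7,-0.3,0,0,0,0,-0.25,2.7,-0.3,0,0,0,0,-0.25,2.7,-0.3,0,0,0,0,-0.25,2.7,-0.3]' --force 15

```text
t: 3.95
tcp_pos: [0.4205, -0.2827, 0.0285]
tool_rot: [0.121, 3.139, -0.0]
ft_force: [-0.5, -1.0, -0.8]
grip_width: 0.488
```

```bash
python3 - <<'E'
from workcell import *
from h import *
s=read_state(); st(s)
print(row(s,F(-72,-160),.028,90));print(row(s,F(-20,-160),.028,90));print(row(s,F(-15,-160),.028,90))
E
```

```text
t3.95 F [ -71.5 -164.1] z28.5 jaw84.7 tilt0.000 f [-0.5 -1.  -0.8] w0.488 q7 2.13
[-0.     0.    -0.092  0.088  0.407  0.053]
[-0.     0.    -0.092 -5.09   0.884  0.055]
[-0.     0.    -0.092 -5.588  0.929  0.055]
```

Emit:
arm_command --motion '[0,0,-0.05,0,0.2,0,-0.3,0,0,-0.092,0,0.4,0,-0.3,0,0,-0.092,-1.5,0.6,0,-0.3,0,0,-0.092,-3,0.7,0,-0.3,0,0,-0.092,-4.2,0.8,0,-0.3,0,0,-0.092,-5,0.9,0,-0.3,0,0,-0.092,-5.3,0.9,0,-0.3,0,0,-0.092,-5.5,0.9,0,-0.3,0,0,-0.092,-5.6,0.9,0,-0.3]'

```text
t: 4.85
tcp_pos: [0.4758, -0.2778, 0.0282]
tool_rot: [0.024, -3.14, -0.001]
ft_force: [-2.7, -0.3, 3.1]
grip_width: 0.487
```

```bash
python3 - <<'E'
from workcell import *
from h import *
s=read_state(); st(s)
E
```

```text
t4.85 F [ -16.1 -160.1] z28.2 jaw90.0 tilt0.002 f [-2.7 -0.3  3.1] w0.487 q7 2.14
```

Emit:
arm_command --motion '[0,0,0,-0.1,0,0,-0.3,0,0,0,-0.25,0,0,-0.3,0,0,0,-0.4,0,0,-0.3,0,0,0,-0.4,0,0,-0.3]'

```text
t: 5.25
tcp_pos: [0.4776, -0.2782, 0.0282]
tool_rot: [0.022, -3.136, -0.002]
ft_force: [-8.0, 0.7, 9.1]
grip_width: 0.489
```

```bash
python3 - <<'E'
from workcell import *
from h import *
s=read_state(); st(s)
c=camera("top"); np.savez("pics/top1.npz",**c)
for a,r in blanks(c,amin=200):
    if 120<r[0][0]<330 and 150<r[0][1]<290:
        P=ray(c,cv2.boxPoints(r),.04); e=[P[1]-P[0],P[2]-P[1]]; l=[np.linalg.norm(x)*1000 for x in e]; d=e[int(np.argmax(l))]
        print(a,np.round(toF(P.mean(0)),1),np.round(l,1),round(np.degrees(np.arctan2(d[1],d[0])-YAW)%180,1))
E
```

```text
t5.25 F [ -14.3 -160.5] z28.2 jaw89.9 tilt0.005 f [-8.   0.7  9.1] w0.489 q7 2.13
465.0 [4.1 2.8] [92.2 44.2] 179.0
```

Emit:
arm_command --motion '[0,0,0,0.2,0,0,-0.3,0,0,0,0.2,0,0,0.15,0,0,0,0.2,0,0,0.15,0,0,0,0.2,0,0,0.15,0,0,0,0.2,0,-1.5,0.15,0,0,0,0.2,0,-4,0.15,0,0,0,0.2,0,-5,0.15,0,0,0,0.2,0,-5,0.15]'

```text
t: 6.1
tcp_pos: [0.4807, -0.2788, 0.0806]
tool_rot: [-0.024, 3.137, -0.003]
ft_force: [0.5, -0.4, -0.2]
grip_width: 0.575
```

Emit:
arm_command --motion '[0,0,0.14,0,0.5,0,-1,0,0,0.28,-0.3,1,0,-1,0,0,0.42,-0.6,1.5,0,-1,0,0,0.56,-0.9,2,0,-1,0,0,0.7,-1.2,2.6,0,-1,0,0,0.84,-1.5,3.1,0,-1,0,0,0.98,-1.8,3.6,0,-1,0,0,1.12,-2,4,0,-1,0,0,1.26,-2,4.3,0,-1,0,0,1.4,-2,4.3,0,-1]'

```text
t: 7.1
tcp_pos: [0.4978, -0.2337, 0.0775]
tool_rot: [-2.01, -2.412, 0.001]
ft_force: [0.4, 0.3, -0.6]
grip_width: 0.007
```

Emit:
arm_command --motion '[0,0,0.14,0,0,0,-1,0,0,0.17,0,0,0,-1,0,0,0.17,0,0,0,-1]'

```text
t: 7.4
tcp_pos: [0.4979, -0.2344, 0.0778]
tool_rot: [-2.2, -2.242, 0.001]
ft_force: [1.2, 0.5, 0.6]
grip_width: 0.004
```

```bash
python3 - <<'E'
from workcell import *
from h import *
s=read_state(); st(s)
print(row(s,F(4,-119),.028,0)); print(row(s,F(4,-158),.028,0))
c=camera("top"); np.savez("pics/top1.npz",**c); cv2.imwrite("pics/top1.png",cv2.resize(c["img"][150:290,130:330,::-1],(800,560),interpolation=cv2.INTER_CUBIC))
E
```

```text
t7.40 F [   6.6 -117. ] z77.8 jaw0.2 tilt0.001 f [1.2 0.5 0.6] w0.004 q7 0.72
[-1.000e-03  0.000e+00  4.000e-03 -1.980e-01 -2.570e-01  4.979e+00]
[-1.000e-03  0.000e+00  4.000e-03 -4.098e+00 -2.710e-01  4.979e+00]
```

View pics/top1.png

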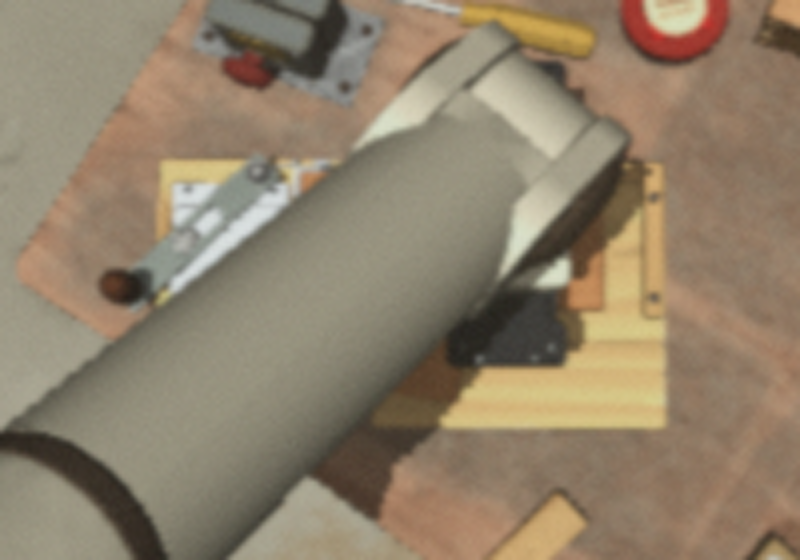

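The top view is mostly hidden by the arm. What shows of blank b is its right edge, straight and clear of the stop (cols ~604 vs 643). Next I'll push b home.

Emit:
arm_command --motion '[0,0,0,-0.1,-0.2,2,-1,0,0,0,-0.1,-0.2,4,-1,0,0,0,-0.1,-0.2,4.9,-1,0,0,0,-0.1,-0.2,4.9,-1,0,0,0,-0.8,-0.2,4.9,-1,0,0,0,-1.5,-0.2,4.9,-1,0,0,0,-2.2,-0.2,4.9,-1,0,0,0,-2.9,-0.2,4.9,-1,0,0,0,-3.4,-0.2,4.9,-1,0,0,0,-3.8,-0.2,4.9,-1]'

```text
t: 8.45
tcp_pos: [0.4969, -0.2726, 0.0295]
tool_rot: [-2.204, -2.238, -0.001]
ft_force: [-0.4, 9.2, 6.0]
grip_width: 0.002
```

Emit:
arm_command --motion '[0,0,0,-0.2,0,0,-1,0,0,0,-0.35,0,0,-1,0,0,0,-0.5,0,0,-1,0,0,0,-0.5,0,0,-1]'

```text
t: 8.85
tcp_pos: [0.4969, -0.2726, 0.0292]
tool_rot: [-2.196, -2.237, -0.006]
ft_force: [-2.1, 11.0, 9.2]
grip_width: 0.008
```

```bash
python3 - <<'E'
from workcell import *
from h import *
s=read_state(); st(s)
E
```

```text
t8.85 F [   5.1 -155.2] z29.2 jaw0.2 tilt0.008 f [-2.1 11.   9.2] w0.008 q7 0.82
```

Emit:
arm_command --motion '[0,0,0,1.2,0,0,-1,0,0,0,2.2,0,0,-1,0,0,0,2.2,0,-2,-1,0,0,0,2.2,0,-5,-1,0,0,0,2.2,0,-6,-1,0,0,-0.14,3,-1,-6,0.2,0,0,-0.28,4,-2.5,-6,0.2,0,0,-0.42,5,-4,-6,0.2,0,0,-0.56,6,-5,-6,0.2,0,0,-0.7,7.2,-6,-6,0.2]'

```text
t: 9.85
tcp_pos: [0.435, -0.2065, 0.089]
tool_rot: [1.295, 2.862, -0.001]
ft_force: [-0.4, 1.1, 1.2]
grip_width: 0.393
```

```bash
python3 - <<'E'
from workcell import *
from h import *
s=read_state(); st(s)
print(row(s,F(-80.5,-63),.08,80.4))
E
```

```text
t9.85 F [-55.9 -88.1] z89.0 jaw40.5 tilt0.000 f [-0.4  1.1  1.2] w0.393 q7 1.29
[-0.     0.    -0.697  3.512 -0.242  0.902]
```

Emit:
arm_command --motion '[0,0,-0.14,0.8,0,0,0.2,0,0,-0.28,1.5,0,0,0.2,0,0,-0.42,2.2,-0.1,0,0.2,0,0,-0.56,2.9,-0.1,0,0.2,0,0,-0.7,3.3,-0.2,0,0.2,0,0,-0.7,3.5,-0.2,0,0.2,0,0,-0.7,3.5,-0.2,0,0.2,0,0,-0.7,3.5,-0.2,0,0.2]'

```text
t: 10.65
tcp_pos: [0.4114, -0.1817, 0.0892]
tool_rot: [0.247, 3.132, -0.0]
ft_force: [0.7, 0.0, -0.2]
grip_width: 0.599
```

```bash
python3 - <<'E'
from workcell import *
from h import *
s=read_state(); st(s)
print(row(s,F(-80.5,-63),.03,80.4))
c=camera("wrist"); np.savez("pics/w2.npz",**c); cv2.imwrite("pics/w2.png",c["img"][...,::-1])
E
```

```text
t10.65 F [-79.1 -63. ] z89.2 jaw80.1 tilt0.000 f [ 0.7  0.  -0.2] w0.599 q7 1.86
[-0.000e+00  0.000e+00 -5.000e-03  1.430e-01 -2.000e-02  5.924e+00]
```

View pics/w2.png

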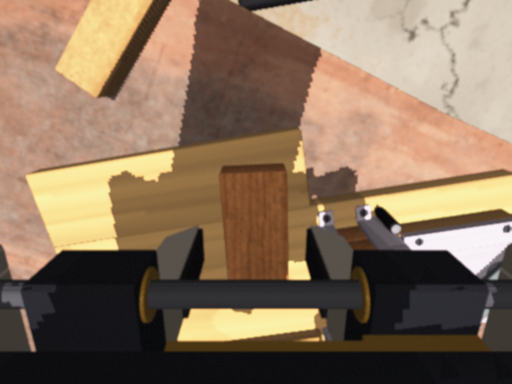

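Wrist view: blank a (cols 222–287) is centred and parallel between the fingertips. There is a foot bolt of the magazine at (325,218), and I'll check its clearance to the outer finger.

```bash
python3 - <<'E'
from workcell import *
from h import *
c=dict(np.load("pics/w2.npz"))
for p in [(325,218),(325,228),(365,213),(316,215)]: print(p,np.round(toF(ray(c,p,.022)[0]),1))
s=read_state(); M=R.from_rotvec(s["tool_rot"]).as_matrix()
for k in(-46.5,46.5):
    for j in(-10,10): print(np.round(toF(s["tcp_pos"]+M@[j/1000,k/1000,0]),1))
E
```

```text
(325, 218) [-56.4 -13.8]
(325, 228) [-48.2 -14.7]
(365, 213) [-55.3  15.9]
(316, 215) [-60.  -20.1]
[ -77.1 -110.6]
[ -96.8 -107.2]
[-61.2 -19. ]
[-80.9 -15.5]
```

Emit:
arm_command --motion '[0,0,0,0.4,0,1.5,0.2,0,0,0,0.9,0,3,0.2,0,0,0,0.9,0,4.5,0.2,0,0,0,0.9,0,5.5,0.2,0,0,0,0.9,0,5.9,0.2,0,0,0,0.9,0,5.9,0.2,0,0,0,0.9,0,5.9,-0.3,0,0,0,0.9,0,5.9,-0.3,0,0,0,0.9,0,5.9,-0.3,0,0,0,0.9,0,5.9,-0.3]' --force 18

```text
t: 11.7
tcp_pos: [0.4028, -0.1803, 0.0308]
tool_rot: [0.243, 3.131, -0.0]
ft_force: [-0.4, -0.1, 2.6]
grip_width: 0.492
```

```bash
python3 - <<'E'
from workcell import *
from h import *
s=read_state(); st(s)
print(row(s,F(-87,-112),.03,90));print(row(s,F(-30,-112),.03,90))
E
```

```text
t11.70 F [-87.6 -61.5] z30.8 jaw80.3 tilt0.001 f [-0.4 -0.1  2.6] w0.492 q7 1.90
[-0.000e+00  1.000e-03 -1.700e-01 -9.130e-01 -4.966e+00  7.900e-02]
[-0.000e+00  1.000e-03 -1.700e-01 -6.531e+00 -4.002e+00  8.500e-02]
```

Emit:
arm_command --motion '[0,0,0,0,-1,0,-0.3,0,0,-0.05,0,-2.2,0,-0.3,0,0,-0.1,0,-3.4,0,-0.3,0,0,-0.15,0,-4.4,0,-0.3,0,0,-0.17,-0.9,-4.6,0,-0.3,0,0,-0.17,-2.5,-4.3,0,-0.3,0,0,-0.17,-4,-4,0,-0.3,0,0,-0.17,-5.5,-3.8,0,-0.3,0,0,-0.17,-6.5,-3.6,0,-0.3,0,0,-0.17,-6.8,-3.6,0,-0.3]'

```text
t: 12.7
tcp_pos: [0.4646, -0.2263, 0.0304]
tool_rot: [0.025, -3.141, -0.0]
ft_force: [-5.0, 1.9, 11.0]
grip_width: 0.492
```

```bash
python3 - <<'E'
from workcell import *
from h import *
s=read_state(); st(s)
E
```

```text
t12.70 F [ -26.6 -108.4] z30.4 jaw90.0 tilt0.000 f [-5.   1.9 11. ] w0.492 q7 2.07
```

Emit:
arm_command --motion '[0,0,0,-0.2,0,0,-0.3,0,0,0,-0.4,0,0,-0.3,0,0,0,-0.4,0,0,-0.3]'

```text
t: 13.0
tcp_pos: [0.4648, -0.2263, 0.0304]
tool_rot: [0.022, -3.136, -0.002]
ft_force: [-7.5, 0.8, 11.9]
grip_width: 0.485
```

Emit:
arm_command --motion '[0,0,0,0.2,0,0,-0.3,0,0,0,0.2,0,0,0.15,0,0,0,0.2,0,0,0.15,0,0,0,0.2,0,0,0.15,0,0,0,0.2,0,-1.5,0.15,0,0,0,0.2,0,-4,0.15,0,0,0,0.2,0,-6,0.15,0,0,0.14,0,0.5,-6,-1,0,0,0.28,-0.3,1,-6,-1,0,0,0.42,-0.8,1.5,-6,-1]'

```text
t: 14.0
tcp_pos: [0.4757, -0.211, 0.0905]
tool_rot: [0.641, 3.075, 0.0]
ft_force: [0.5, 0.6, -1.1]
grip_width: 0.365
```

Emit:
arm_command --motion '[0,0,0.14,0,0.5,0,-1,0,0,0.28,0,1,0,-1,0,0,0.42,0,1,0,-1,0,0,0.56,0,1,0,-1,0,0,0.7,0,1,0,-1,0,0,0.84,0,1,0,-1,0,0,0.98,0,1,0,-1,0,0,1.12,0,1,0,-1,0,0,1.15,0,1,0,-1,0,0,1.15,0,1,0,-1]'

```text
t: 15.0
tcp_pos: [0.4797, -0.2017, 0.0901]
tool_rot: [-2.201, -2.242, 0.001]
ft_force: [0.1, 0.2, -0.7]
grip_width: 0.0
```

```bash
python3 - <<'E'
from workcell import *
from h import *
s=read_state(); st(s)
print(row(s,F(4,-66),.03,0));print(row(s,F(4,-111),.03,0))
E
```

```text
t15.00 F [-11.1 -84.1] z90.1 jaw0.2 tilt0.000 f [ 0.1  0.2 -0.7] w0.000 q7 0.65
[-0.000e+00  0.000e+00  4.000e-03  1.804e+00  1.518e+00  6.011e+00]
[-0.000e+00  0.000e+00  4.000e-03 -2.696e+00  1.501e+00  6.012e+00]
```

Emit:
arm_command --motion '[0,0,0,0.9,0.7,0,-1,0,0,0,1.8,1.5,0,-1,0,0,0,1.8,1.5,1,-1,0,0,0,1.8,1.5,3,-1,0,0,0,1.8,1.5,5,-1,0,0,0,1.8,1.5,6,-1,0,0,0,1.8,1.5,6,-1,0,0,0,1,1.5,6,-1,0,0,0,0.4,1.5,6,-1,0,0,0,-0.3,1.5,6,-1]'

```text
t: 16.0
tcp_pos: [0.4954, -0.2057, 0.0312]
tool_rot: [2.203, 2.238, 0.001]
ft_force: [-0.2, -0.2, -0.3]
grip_width: 0.004
```

Emit:
arm_command --motion '[0,0,0,-0.7,0,0,-1,0,0,0,-1.4,0,0,-1,0,0,0,-2,0,0,-1,0,0,0,-2.4,0,0,-1,0,0,0,-2.7,0,0,-1,0,0,0,-3,0,0,-1,0,0,0,-3.2,0,0,-1,0,0,0,-3.2,0,0,-1]'

```text
t: 16.8
tcp_pos: [0.4953, -0.2277, 0.0304]
tool_rot: [-2.19, -2.237, -0.01]
ft_force: [-3.1, 18.8, 15.9]
grip_width: 0.004
```

```bash
python3 - <<'E'
from workcell import *
from h import *
s=read_state(); st(s)
E
```

```text
t16.80 F [   4.1 -110.3] z30.4 jaw0.3 tilt0.013 f [-3.1 18.8 15.9] w0.004 q7 0.75
```

Emit:
arm_command --motion '[0,0,0,1,0,0,-1,0,0,0,2,0,0,-1,0,0,0,2,0,-3,-1,0,0,0,2,0,-7,-1,0,0,0,2,0,-11,-0.04,0,0,-0.14,3,0,-14,-0.04,0,0,-0.28,7,-1,-15,-0.04,0,0,-0.42,11,-2,-15,-0.04,0,0,-0.56,15,-3,-15,-0.04,0,0,-0.7,18,-3.8,-15,-0.04]'

```text
t: 17.8
tcp_pos: [0.4536, -0.0553, 0.1803]
tool_rot: [1.293, 2.863, 0.001]
ft_force: [-0.1, -0.4, -0.1]
grip_width: 0.459
```

```bash
python3 - <<'E'
from workcell import *
from h import *
s=read_state(); st(s)
print(row(s,F(-35,140),.18,70))
E
```

```text
t17.80 F [-35.   62.8] z180.3 jaw40.5 tilt0.000 f [-0.1 -0.4 -0.1] w0.459 q7 0.87
[ 0.     0.    -0.514  5.869  5.02   0.036]
```

Emit:
arm_command --motion '[0,0,-0.14,1.5,1.3,0,-0.04,0,0,-0.28,3,2.6,0,-0.04,0,0,-0.42,4.4,3.8,0,-0.04,0,0,-0.51,5.3,4.5,0,-0.04,0,0,-0.51,5.8,4.9,0,-0.04,0,0,-0.51,5.8,4.9,0,-0.04,0,0,-0.51,5.8,4.9,0,-0.04,0,0,-0.51,5.8,4.9,0,-0.04]'

```text
t: 18.6
tcp_pos: [0.4533, 0.0178, 0.1803]
tool_rot: [0.543, 3.094, -0.001]
ft_force: [-1.0, -0.4, -0.2]
grip_width: 0.479
```

```bash
python3 - <<'E'
from workcell import *
from h import *
s=read_state(); st(s)
c=camera("top"); np.savez("pics/top2.npz",**c); a=cv2.resize(c["img"][150:290,130:330,::-1],(571,400),interpolation=cv2.INTER_CUBIC)
w=camera("wrist"); np.savez("pics/w3.npz",**w)
cv2.imwrite("pics/t2w3.png",cv2.resize(np.vstack([cv2.resize(a,(512,358)),w["img"][...,::-1]]),None,fx=.8,fy=.8))
for a,r in blanks(c,amin=300):
    if 120<r[0][0]<330 and 150<r[0][1]<290:
        P=ray(c,cv2.boxPoints(r),.04); e=[P[1]-P[0],P[2]-P[1]]; l=[np.linalg.norm(x)*1000 for x in e]; d=e[int(np.argmax(l))]
        print(a,np.round(toF(P.mean(0)),1),np.round(l,1),round(np.degrees(np.arctan2(d[1],d[0])-YAW)%180,1))
print(row(s,F(-35,140),.18,70))
E
```

```text
t18.60 F [-34.1 135.8] z180.3 jaw69.2 tilt0.000 f [-1.  -0.4 -0.2] w0.479 q7 1.18
1031.5 [ 1.000e-01 -1.662e+02] [91.6 88.7] 90.0
484.0 [4.2 2.5] [47.3 91.7] 0.6
[-0.     0.    -0.013  0.231  0.364  0.028]
```

View pics/t2w3.png

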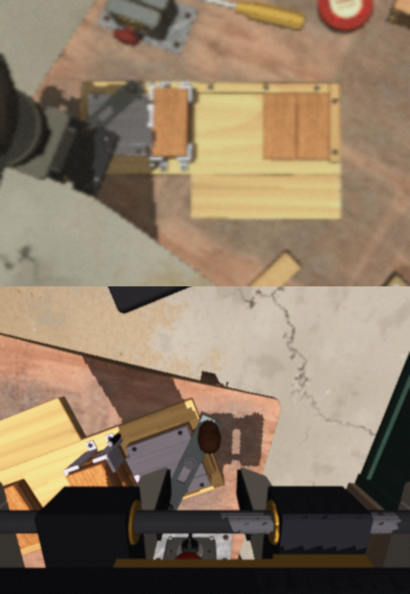

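Top view: both blanks lie side by side, square, tight against fence and stop (combined 91.6 x 88.7 mm at (0,-166)). In the wrist view the lever handle's top is near pixel (261,172). I'll locate it.

```bash
python3 - <<'E'
from workcell import *
from h import *
w=dict(np.load("pics/w3.npz")); h=masks(w["img"])
m=cv2.inRange(h,(0,90,25),(14,220,120)); m[:, :235]=0; m[:,290:]=0; m[:140]=0; m[230:]=0
k=max(cv2.findContours(m,cv2.RETR_EXTERNAL,cv2.CHAIN_APPROX_NONE)[0],key=cv2.contourArea)
x,y,ww,hh=cv2.boundingRect(k); print(x,y,ww,hh,cv2.contourArea(k))
for p,z in [((x+ww/2,y+hh-13),.114),((x+ww/2,y+ww/2),.054),((x,y+hh/2),.085),((x+ww,y+hh/2),.085),((x+ww/2,y+hh),.114)]: print(p,np.round(toF(ray(w,p,z)[0]),1))
print(np.round(w["origin"],3),np.round(toF(w["origin"]),1))
t=dict(np.load("pics/top2.npz"))
E
```

```text
248 169 34 61 978.5
(265.0, 217) [-19.6 138.4]
(265.0, 186.0) [-23.3 141.7]
(248, 199.5) [-27.1 127.1]
(282, 199.5) [-17.2 153.4]
(265.0, 230) [ -9.7 134.7]
[0.373 0.046 0.338] [-113.7  165.5]
```

```bash
python3 - <<'E'
from h import *
w=dict(np.load("pics/w3.npz")); im=w["img"].copy()
cv2.imwrite("pics/w3c.png",cv2.resize(im[140:260,200:340,::-1],None,fx=5,fy=5,interpolation=cv2.INTER_CUBIC))
pr=proj(w,[np.r_[F(-34+dx,140),z] for dx in (-12,0,12) for z in (.054,.114)]); print(np.round((pr-[200,140])*5))
E
```

```text
[[272. 120.]
 [272. 223.]
 [296. 181.]
 [302. 297.]
 [319. 239.]
 [330. 368.]]
```

View pics/w3c.png

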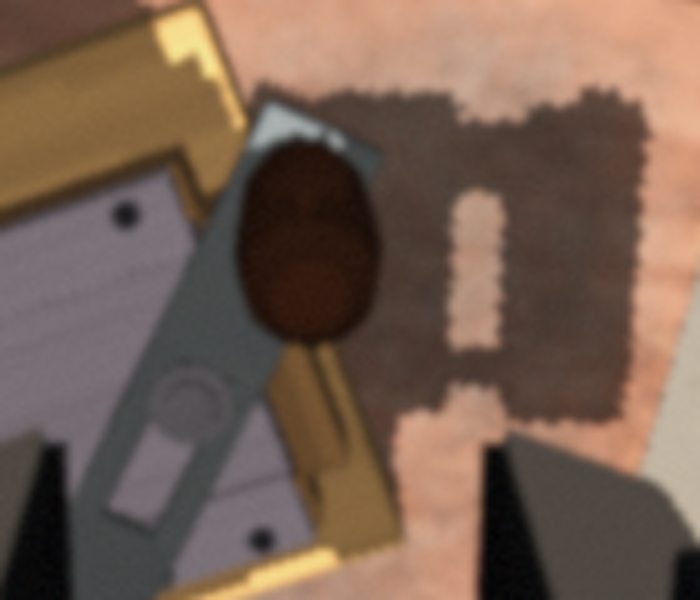

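The handle spans crop cols 238–380 and rows 138–343, within 2 mm of where my frame predicts it (about (-34,141)). Next I'll go down over it and plan the stroke.

Emit:
arm_command --motion '[0,0,0,0.2,0.4,0,-0.04,0,0,0,0.2,0.4,1,-0.04,0,0,0,0.2,0.4,3,-0.04,0,0,0,0.2,0.4,5,-0.04,0,0,0,0.2,0.4,7,-0.04,0,0,0,0.2,0.4,9,-0.04,0,0,0,0.2,0.4,10.6,-0.04,0,0,0,0.2,0.4,10.6,-0.3,0,0,0,0.2,0.4,10.6,-0.3,0,0,0,0.2,0.4,10.6,-0.3]'

```text
t: 19.7
tcp_pos: [0.4533, 0.0232, 0.0749]
tool_rot: [0.539, 3.094, 0.001]
ft_force: [-0.2, 0.5, 0.2]
grip_width: 0.352
```

```bash
cat >> h.py <<'E'
def lever(s,th,lead):  # tool-frame shift (cm) to put the TCP at handle angle th plus lead mm along the tangent
    a=np.radians(133.97)+th; p=np.array([48,56])+118.1*np.array([np.cos(a),np.sin(a)])+lead*np.array([-np.sin(a),np.cos(a)])
    return np.round(row(s,F(*p),s["tcp_pos"][2],70)[3:5],2)
E
python3 - <<'E'
from workcell import *
from h import *
s=read_state(); st(s)
for th,l in [(0,0),(.1,4),(.2,5),(.3,5),(.4,5),(.5,5),(.6,6),(.7,6),(.8,7),(.9,7),(.92,10),(.92,14)]: print(th,l,lever(s,th,l))
E
```

```text
t19.70 F [-34.1 141.2] z74.9 jaw69.4 tilt0.001 f [-0.2  0.5  0.2] w0.352 q7 1.24
0 0 [-0.01 -0.02]
0.1 4 [ 0.57 -1.48]
0.2 5 [ 0.9  -2.72]
0.3 5 [ 1.08 -3.89]
0.4 5 [ 1.14 -5.07]
0.5 5 [ 1.08 -6.25]
0.6 6 [ 0.89 -7.52]
0.7 6 [ 0.59 -8.66]
0.8 7 [ 0.14 -9.86]
0.9 7 [ -0.39 -10.92]
0.92 10 [ -0.64 -11.39]
0.92 14 [ -0.83 -11.74]
```

Emit:
arm_command --motion '[0,0,0,0.57,-1.48,0,-0.3,0,0,0,0.9,-2.72,0,-0.3,0,0,0,1.08,-3.89,0,-0.3,0,0,0,1.14,-5.07,0,-0.3,0,0,0,1.08,-6.25,0,-0.3,0,0,0,0.89,-7.52,0,-0.3,0,0,0,0.59,-8.66,0,-0.3,0,0,0,0.14,-9.86,0,-0.3,0,0,0,-0.39,-10.92,0,-0.3,0,0,0,-0.64,-11.4,0,-0.3]'

```text
t: 20.7
tcp_pos: [0.418, -0.0813, 0.0745]
tool_rot: [-0.534, -3.091, -0.01]
ft_force: [-3.8, 27.4, 5.6]
grip_width: 0.353
```

```bash
python3 - <<'E'
from workcell import *
from h import *
s=read_state(); st(s); p=toF(s["tcp_pos"])-[48,56]; print("theta tcp",np.arctan2(p[1],p[0])-np.radians(133.97)+2*np.pi*(p[1]<0), np.hypot(*p))
print(lever(s,.92,14))
E
```

```text
t20.70 F [-70.9  37.3] z74.5 jaw69.5 tilt0.008 f [-3.8 27.4  5.6] w0.353 q7 1.50
theta tcp 0.9595872878467562 120.37179546929686
[-0.62 -0.72]
```

Emit:
arm_command --motion '[0,0,0,0,0,0,-0.3,0,0,0,0,0,0,-0.3]'

```text
t: 20.9
tcp_pos: [0.4181, -0.0807, 0.0745]
tool_rot: [-0.531, -3.091, -0.009]
ft_force: [-3.6, 17.7, 3.6]
grip_width: 0.35
```

```bash
python3 - <<'E'
from workcell import *
from h import *
s=read_state(); st(s)
c=camera("top"); np.savez("pics/top3.npz",**c)
for a,r in blanks(c,amin=150):
    if 120<r[0][0]<330 and 150<r[0][1]<290:
        P=ray(c,cv2.boxPoints(r),.04); Q=np.array([toF(p) for p in P]); print(a,np.round(Q.min(0),1),np.round(Q.max(0),1))
for th,l in [(.8,0),(.65,0),(.5,-1),(.35,-2),(.2,-3),(.1,-4),(0,-4),(0,-1)]: print(th,l,lever(s,th,l))
E
```

```text
t20.90 F [-70.8  37.9] z74.5 jaw69.6 tilt0.008 f [-3.6 17.7  3.6] w0.350 q7 1.50
1028.0 [ -44.3 -212.2] [  44.5 -120.6]
442.0 [-45.9 -75.3] [ 46.1 -28.4]
232.5 [ -8.5 -18.4] [50. 24.]
0.8 0 [0.57 1.76]
0.65 0 [1.06 3.47]
0.5 -1 [1.29 5.32]
0.35 -2 [1.22 7.19]
0.2 -3 [0.86 9.02]
0.1 -4 [ 0.45 10.24]
0 -4 [-0.04 11.31]
0 -1 [ 0.09 11.04]
```

Stroke 1 reached the stop: force rose to 27 N, and blank c now spans y -75 to -28. Now the return.

Emit:
arm_command --motion '[0,0,0,1.07,2.2,0,-0.3,0,0,0,1.55,3.9,0,-0.3,0,0,0,1.8,5.75,0,-0.3,0,0,0,1.7,7.6,0,-0.3,0,0,0,1.35,9.45,0,-0.3,0,0,0,0.95,10.65,0,-0.3,0,0,0,0.5,11.6,0,-0.3,0,0,0,0.55,11.5,0,-0.3,0,0,0,0.55,11.5,0,-0.3,0,0,0,0.55,11.5,0,-0.3]'

```text
t: 21.95
tcp_pos: [0.4532, 0.0227, 0.0741]
tool_rot: [-0.541, -3.094, 0.001]
ft_force: [-0.2, 0.1, 0.5]
grip_width: 0.349
```

```bash
python3 - <<'E'
from workcell import *
from h import *
s=read_state(); st(s)
c=camera("top"); np.savez("pics/top4.npz",**c)
for a,r in blanks(c,amin=150):
    if 120<r[0][0]<330 and 150<r[0][1]<290:
        P=ray(c,cv2.boxPoints(r),.04); Q=np.array([toF(p) for p in P]); print(a,np.round(Q.min(0),1),np.round(Q.max(0),1))
w=camera("wrist"); cv2.imwrite("pics/t4.png",np.vstack([cv2.resize(c["img"][150:290,130:330,::-1],(400,280),interpolation=cv2.INTER_CUBIC),cv2.resize(w["img"][...,::-1],(400,300))]))
for th,l in [(0,0),(.1,4),(.2,5),(.3,5),(.4,5),(.5,5),(.6,6),(.7,6),(.8,7),(.9,7),(.92,10),(.92,14)]: print(th,l,lever(s,th,l))
E
```

```text
t21.95 F [-34.2 140.7] z74.1 jaw69.3 tilt0.001 f [-0.2  0.1  0.5] w0.349 q7 1.24
1032.0 [ -44.3 -212.2] [  44.5 -120.6]
993.0 [-41.7 -73.9] [47.2 24. ]
0 0 [-0.01  0.03]
0.1 4 [ 0.57 -1.44]
0.2 5 [ 0.9  -2.67]
0.3 5 [ 1.07 -3.84]
0.4 5 [ 1.13 -5.02]
0.5 5 [ 1.07 -6.2 ]
0.6 6 [ 0.88 -7.47]
0.7 6 [ 0.58 -8.61]
0.8 7 [ 0.13 -9.81]
0.9 7 [ -0.4  -10.87]
0.92 10 [ -0.66 -11.34]
0.92 14 [ -0.84 -11.7 ]
```

View pics/t4.png

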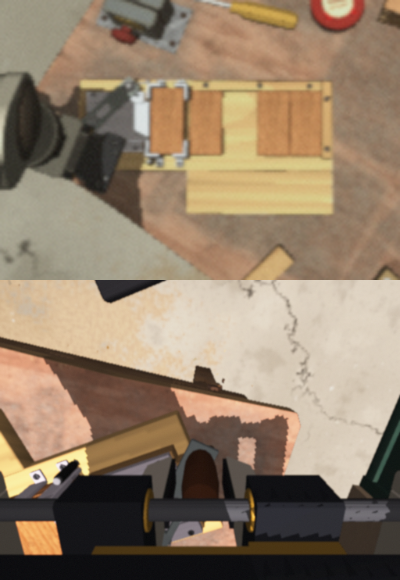

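The handle sits free between the fingers (~0 N), and the lever is home. Blank c lies square at cols ~190–222 and the stack has dropped. Second stroke:

Emit:
arm_command --motion '[0,0,0,0.57,-1.48,0,-0.3,0,0,0,0.9,-2.72,0,-0.3,0,0,0,1.08,-3.89,0,-0.3,0,0,0,1.14,-5.07,0,-0.3,0,0,0,1.08,-6.25,0,-0.3,0,0,0,0.89,-7.52,0,-0.3,0,0,0,0.59,-8.66,0,-0.3,0,0,0,0.14,-9.86,0,-0.3,0,0,0,-0.39,-10.92,0,-0.3,0,0,0,-0.64,-11.4,0,-0.3]'

```text
t: 23.05
tcp_pos: [0.4183, -0.0813, 0.0736]
tool_rot: [-0.535, -3.089, -0.009]
ft_force: [-2.8, 25.3, 6.0]
grip_width: 0.349
```

Emit:
arm_command --motion '[0,0,0,0,0,0,-0.3,0,0,0,0,0,0,-0.3]'

```text
t: 23.25
tcp_pos: [0.4183, -0.0807, 0.0736]
tool_rot: [-0.532, -3.089, -0.008]
ft_force: [-3.3, 16.7, 3.9]
grip_width: 0.352
```

```bash
python3 - <<'E'
from workcell import *
from h import *
s=read_state(); st(s); p=toF(s["tcp_pos"])-[48,56]; print("theta tcp",np.arctan2(p[1],p[0])-np.radians(133.97)+2*np.pi*(p[1]<0))
c=camera("top"); np.savez("pics/top5.npz",**c)
for a,r in blanks(c,amin=150):
    if 120<r[0][0]<330 and 150<r[0][1]<290:
        P=ray(c,cv2.boxPoints(r),.04); Q=np.array([toF(p) for p in P]); print(a,np.round(Q.min(0),1),np.round(Q.max(0),1),r[2])
E
```

```text
t23.25 F [-70.7  37.9] z73.6 jaw69.6 tilt0.009 f [-3.3 16.7  3.9] w0.352 q7 1.50
theta tcp 0.9550830383827638
2064.5 [ -44.4 -215. ] [ 44.5 -28.9] 90.0
308.5 [-38.9 -18.8] [47.2 24. ] 90.0
```

Stroke 2 is also at the stop, and all four blanks form one row (y -29 to -213). I'll return the lever, then lift clear.

Emit:
arm_command --motion '[0,0,0,1.07,2.2,0,-0.3,0,0,0,1.55,3.9,0,-0.3,0,0,0,1.8,5.75,0,-0.3,0,0,0,1.7,7.6,0,-0.3,0,0,0,1.35,9.45,0,-0.3,0,0,0,0.95,10.65,0,-0.3,0,0,0,0.5,11.6,0,-0.3,0,0,0,0.55,11.5,0,-0.3,0,0,0,0.55,11.5,0,-0.3,0,0,0,0.55,11.5,0,-0.3]'

```text
t: 24.3
tcp_pos: [0.4543, 0.0233, 0.0741]
tool_rot: [-0.541, -3.094, 0.001]
ft_force: [0.4, -0.1, -1.3]
grip_width: 0.352
```

Emit:
arm_command --motion '[0,0,0,0,0,0,0,0,0,0,0,0,0,0,0,0,0,0,0,-1,0,0,0,0,0,0,-3,0,0,0,0,0,0,-7,0,0,0,0,0,0,-11,0,0,0,0,2,3,-13,0,0,0,0,2,7,-13,0,0,0,0,2,10,-13,0,0,0,0,2,10,-13,0]'

```text
t: 25.3
tcp_pos: [0.4711, 0.1301, 0.2057]
tool_rot: [0.529, 3.095, 0.005]
ft_force: [-0.8, 0.0, 0.8]
grip_width: 0.501
```

```bash
python3 - <<'E'
from workcell import *
from h import *
s=read_state(); st(s)
c=camera("top"); np.savez("pics/top6.npz",**c)
for a,r in blanks(c,amin=150):
    if 120<r[0][0]<330 and 150<r[0][1]<290:
        P=ray(c,cv2.boxPoints(r),.04); Q=np.array([toF(p) for p in P]); print(a,np.round(Q.min(0),1),np.round(Q.max(0),1),r[2])
d=camera("scene")
cv2.imwrite("pics/t6.png",np.vstack([cv2.resize(c["img"][150:280,130:330,::-1],(600,390),interpolation=cv2.INTER_CUBIC)[:300],cv2.resize(d["img"][140:290,130:330,::-1],(600,450),interpolation=cv2.INTER_CUBIC)[:300]]))
E
```

```text
t25.30 F [-14.6 247.9] z205.7 jaw69.7 tilt0.004 f [-0.8  0.   0.8] w0.501 q7 0.95
2089.0 [ -44.4 -212.2] [ 44.5 -28.9] 90.0
457.0 [-41.7 -21.6] [44.4 23.9] 90.0
```

View pics/t6.png

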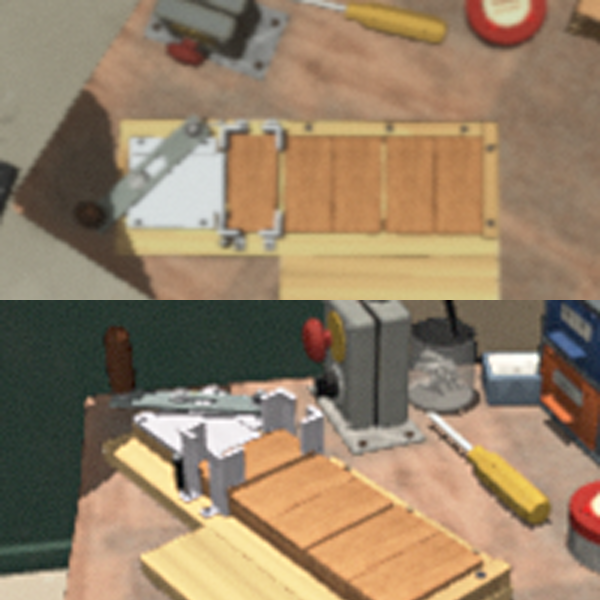

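The top view shows four square blanks in one row at the fence, with one narrow gap (~4 mm, at col 384). The fifth is low in the magazine, the lever is home, and the arm is clear. Handing in.

```bash
python3 -c "
from workcell import *
print(close_job())"
```

```text
the job is handed in; nothing more can be done
None
```

The row of four blanks is made up and the job is handed in, after about 25 s of robot time; handing in gives no verdict.

- **Loose blanks:** I gripped each one, squared it, slid it against the fence until I felt contact (about 8 N), and pushed it home to the end stop (11 N, then 19 N with both). The top camera then showed one tight, square 92 x 89 mm block in the corner.
- **Lever:** I made two full strokes with the fingers loosely round the handle. Force rose to 27 N and then 25 N at the stop, with the lever at about 0.92 rad worked out from the tool position. After each stroke I let it back until no force was felt.

**Last checks:**
- **Row:** The four blanks lie square in one row at the fence, from about y = -212 to -29 mm. There is one gap of about 4 mm, judged by eye in the picture, between the loose pair and the fed pair.
- **Magazine and lever:** The fifth blank is low in the magazine, the lever is home, and the arm is clear of everything.
- **Bystanders:** The screwdriver and tin look unmoved. I did not look at the tape measure again after the start; the arm kept to the deck and lever and did not go near it.
- **Disagreement:** My estimate of the feeder's y position was about 2 mm off from where the finger met the end stop. I found no failed check.

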